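# Unclip the scrubber handle from its dock

### The job

Two pan-scrubber handles are clipped into docks on the worktop. Take the short one with the domed top: pinch it between its release button and its plain back so that the button is held in, pull it straight up out of its dock, and stand it upright on the small wooden board, setting it down gently and letting go. Leave the tall flat-topped handle clipped in its own dock.

Things in the scene. Friction and masses are not known exactly. Their poses are not given: they have to be found in the camera images.
- dome_handle: Short scrubber handle, 88 mm high, 0.2 kg. Origin: centre of the plug's underside; z up, x from button side to plain back. White body 40 mm (x) by 44 mm (y), z 31 to 72 mm, dome above. Grey plug 36 x 36 mm, z 0 to 32 mm; the handle stands on its flat end. A catch on the plug's -x side (z 6 to 14 mm) hooks under the dock's lip; it frees only while the button is in. Gripping the y sides does not release it.
- dome_handle_grip (a point): Where to pinch the domed handle: midway between pressed-in button and plain back, 55 mm above the handle's origin (61 mm above the worktop while docked), 0.5 mm to its -x side, at the height of the button's centre. Same axes as the handle. Across x here it measures 49 mm, 41 mm with the button fully in.
- dome_handle_button (a joint): Release button of the domed handle, in m: 0 out, 0.008 fully in; the catch is free from about 0.0065. A grey ribbed pad, 26 x 26 mm, on the -x face, centred 55 mm above the handle's origin, 9 mm proud of the body when out (face at x = -29 mm). Pressed towards +x; sprung, 1.5 N to start, 4 N fully in.
- dock_dome: Dock of the domed handle, fixed: low grey block 76 x 76 mm, 34 mm high, a screw in each corner. Origin: centre of its underside on the worktop; z up, -x is the button side. Its socket, 39 mm square, 28 mm deep (floor at z = 6 mm, where the plug rests), has 1.5 mm play all round. The handle pulls straight up and is clear once raised 28 mm.
- tall_handle: The other handle, which must stay: same plug, button and width, but 118 mm high with a flat square top, clipped in an identical dock. Origin: centre of the underside of its plug; z up, button on -x.
- board: Small wooden chopping board lying on the worktop, 185 (x) x 270 (y) mm, 22 mm thick; it does not move. Origin: centre of its underside; z up.

How it is judged:
On the way, in this order (a step that is already met when the one before it is completed fails the run):
1. the domed handle's button is pressed in while the handle still sits in its dock (value of joint dome_handle_button above 0.005 m and z of dome_handle in the frame of dock_dome below 0.014 m), for 0.1 s.
2. the domed handle is pulled up clear of its dock (z of dome_handle in the frame of dock_dome above 0.036 m), for 0.1 s.
At the end, for the whole second after the job is handed in: The domed handle stands upright (within 10 degrees) and still on its plug on the small wooden board (centre of the plug over the board, its underside within about 5 mm of the board's top), its button out again; the tall handle is still clipped in its dock, within 12 mm of where it was (x of dome_handle in the frame of board between -0.09 and 0.09 m and y of dome_handle in the frame of board between -0.132 and 0.132 m and z of dome_handle in the frame of board between 0.017 and 0.028 m and angle between each of dome_handle, tall_handle's own z axis and vertical below 0.17 rad and linear speed of dome_handle below 0.02 m/s and angular speed of dome_handle below 0.2 rad/s and value of joint dome_handle_button below 0.002 m and distance of tall_handle from where it was at the start of the episode below 0.012 m); the robot touches nothing.
It fails at once if the tall handle is pulled or knocked out of place (15 mm) (distance of tall_handle from where it was at the start of the episode above 0.015 m).
It fails at once if the domed handle is dropped (falls free at more than 0.5 m/s) (linear speed of dome_handle above 0.5 m/s and contact force between the fingers and dome_handle below 0.05 N).
It also fails if it takes over 45 s, if anything falls off the work surface, if the arm or the gripper's body presses on something with over 40 N, if the wrist force passes 120 N, or if a joint passes its speed limit or range.

### The arm

A 6-joint arm with a two-finger parallel gripper is mounted at the origin on a cart in front of the work surface, level with it; the furniture and walls round the work are solid. World frame = base frame: x ahead of the robot, y to its left, z up, the work surface at z = 0. Lengths are in m, angles in rad, forces in N, time in s.
With the tool pointing down it reaches from about 0.275 to 0.975 m from the base axis. Payload 8.4 kg.
Tool frame: the origin (TCP) lies midway between the tips of the shut fingers; the grasp point (between the pads) lies 19 mm behind it; z points along the fingers, y is the direction in which the jaws open and shut (so a half turn about z gives the same grasp; the last joint's range is limited). The gripper opens to 92 mm and grips with 3 to 60 N. Pads are 20 mm wide; open, the fingers measure 128 mm over their backs; the gripper's body (75 mm by 189 mm) begins 69 mm behind the grasp point.
Start: joints at [-1.171, 0.353, 1.633, -0, 1.155, -0.002], TCP at [0.244, -0.575, 0.215] pointing down, gripper open.
Joint ranges: [-2.63, 2.63], [-0.92, 2.1], [0.06, 2.66], [-1.3, 4.44], [0, 2.69], [-3.02, 3.02]. Speed limits (rad/s): [2.22, 2.22, 2.79, 3.14, 3.14, 3.14].

### API

Orientations are given as a unit quaternion [x, y, z, w].
In Python, from rig import get_state, grab_frame, get_calibration, job_done, look_for gives the robot as it stands.
- The arm moves only by the tool move_arm, never from a script. Its argument "plan" is a list of rows, each a list of 3 entries, a list of its own where there are three numbers: the shift along the tool's x, y, z in mm, then the turn about the tool's z in degrees, then the opening in per cent of the stroke, from 0 (shut) to 100 (fully open). In form: [[[dx, dy, dz], twist, grip], ...]. A call has 1 to 20 rows; each row shifts and turns the commanded pose from where the row before left it, along the tool's axes as they then stand; what a row does not reach is not made up. A row lasts 1/12 s, in which the tool goes at most 41.7 mm and 7.16 degrees, less where a joint would pass 70% of its speed; a pose out of reach is approached as far as the arm can. A call is refused whole if a number of a shift passes 41.7 or a number of a turn 7.16, either way. A call with a gripper value outside its range is refused whole. The fingers move at their own pace and stop on an object; "squeeze" is the grip in N (left out, the last holds). Time passes only in rows, so rows that do not move let the fingers close. It gives the time, the measured TCP pose, the force and the opening at its end, in the units of the state.
- get_state(): the state, without advancing time (a new reading comes with each control period).
- grab_frame(name): name is "scene" or "top" or "wrist"; returns (picture, depth): 400x640x3 uint8, red, green, blue; 400x640 float32, m along the optical axis (not along the pixel's ray), 0 where there is no reading.
- get_calibration(name): a dict with "camera_matrix" (3x3 intrinsics, pixels), "R" (3x3) and "t" (3): a world point X has camera coordinates R X + t; the wrist camera has in their place "hand_eye" (4x4, takes a point from camera to tool coordinates, whose origin is the TCP and whose axes are the flange's). Camera axes: x right, y down, z forward; pixel columns grow to the right and rows downward; lengths in m; the calibration is good to about 2 mm. A picture is of the moment at which its call begins: read the wrist's pose just before it. get_calibration takes no time and is no camera call.
- job_done(): hands the job in, once; it reports no verdict.
Trained networks look in the newest picture that a camera, given by its name, has taken for a name from the list of things; names that differ only in an ending like _2 or _b are one class to them, and where a whole thing is asked for, a point or a joint stands for the part that bears it (a point fixed in the world has none). Each returns a list of dicts, best first, with "confidence" (0 to 1); they miss things now and then, are a little off and sometimes report something else, mostly with a low value. They report only what shows in the picture. A call takes as long as a camera call.
- look_for(camera, name): "pixel" ([column, row] in pixels, amid what is visible of it).
The state is a dict: "t": time; "joint_positions": joint angles; "joint_vel": joint speeds; "joint_torque": joint torques, N m; "tool_pos": TCP position; "tool_rot": TCP orientation; "wrist_force": force on the tool from outside, world axes, zero at the start; "ft_torque": the same for the moment, N m; "finger_gap": finger opening in m.
Only numpy, scipy, OpenCV 4.12 (cv2) and the standard library are available. Lean on these libraries where they do the work, as an engineer would, in place of code of your own. Each camera call takes 0.05 s, during which the arm holds its last target. There are 200 camera calls.

## Working session

There is one attempt and no reset: what is moved stays moved. The work goes in short steps, Python scripts to look and compute and a tool call to move; the robot and the scene stay as the last step left them, time stands still between calls to the robot, and variables do not carry over. Pictures are saved under pics/ and viewed, about 8 in all and at most 12, crops included, and the job is handed in when it is done.

Besides the shell and the picture viewer there is one more tool, called after "Emit:" as name([rows], argument=value, ...), one row to a line, values as JSON. move_arm: Moves the arm, as the interface text tells. Its arguments: {"type":"object","properties":{"plan":{"type":"array"},"squeeze":{"type":"number"}},"required":["plan"]}

```bash
mkdir -p pics
cat > h.py <<'E'
import numpy as np, cv2
from rig import *
def snap(c,n):
    p,d=grab_frame(c); cv2.imwrite(f'pics/{n}.png',p[:,:,::-1]); np.save(f'pics/{n}.npy',d); return p,d
def cloud(c,d,st=None):
    k=get_calibration(c); K=np.array(k['camera_matrix'])
    v,u=np.mgrid[:d.shape[0],:d.shape[1]]
    P=np.stack([(u-K[0,2])/K[0,0]*d,(v-K[1,2])/K[1,1]*d,d],-1)
    if 'R' in k: return (P-np.array(k['t']))@np.array(k['R'])
    from scipy.spatial.transform import Rotation as Ro
    H=np.array(k['hand_eye']); P=P@H[:3,:3].T+H[:3,3]
    return P@Ro.from_quat(st['tool_rot']).as_matrix().T+np.array(st['tool_pos'])
E
python3 - <<'E'
from h import *
np.set_printoptions(precision=4,suppress=True)
s=get_state(); print(s['tool_rot'],s['tool_pos'],s['t'],s['finger_gap'])
for c in ('top','scene'):
    p,d=snap(c,c+'0'); X=cloud(c,d)
    for n in ('dome_handle','dome_handle_button','dock_dome','tall_handle','board'):
        for r in look_for(c,n)[:2]:
            u,v=map(int,np.round(r['pixel'])); print(c,n,u,v,round(r['confidence'],2),X[v,u])
a=cv2.imread('pics/top0.png');b=cv2.imread('pics/scene0.png')
E
```

```text
[ 0.9799  0.1996 -0.0001 -0.0007] [ 0.2442 -0.5748  0.2139] 0.0 0.091790877088202
top dome_handle 402 202 0.91 [ 0.504  -0.0066  0.0936]
top dome_handle_button 398 216 0.58 [ 0.4782 -0.0015  0.0743]
top dock_dome 390 210 0.75 [0.4936 0.0115 0.0563]
top tall_handle 331 181 0.83 [0.5389 0.1387 0.1258]
top board 245 220 0.97 [0.4745 0.322  0.0236]
scene dome_handle 355 178 0.69 [0.4977 0.0144 0.0623]
scene dome_handle 271 262 0.18 [0.4698 0.354  0.019 ]
scene dome_handle_button 361 176 0.53 [0.4858 0.0054 0.0684]
scene dome_handle_button 358 193 0.39 [0.4775 0.0277 0.0311]
scene dock_dome 358 192 0.65 [0.4791 0.0254 0.0326]
scene tall_handle 306 183 0.6 [0.5384 0.1625 0.0937]
scene tall_handle 361 176 0.31 [0.4858 0.0054 0.0684]
scene board 272 261 0.71 [0.4725 0.3486 0.0166]
```

Run:
```python
from h import *
a=cv2.imread('pics/top0.png')[110:290,180:480];b=cv2.imread('pics/scene0.png')[110:310,210:430]
cv2.imwrite('pics/c0.png',np.vstack([cv2.resize(a,(600,360),interpolation=2)[:, :],cv2.resize(b,(600,545),interpolation=2)])[:900]) 
cv2.imwrite('pics/c1.png',cv2.resize(a,(800,480),interpolation=2))
cv2.imwrite('pics/c2.png',cv2.resize(b,(660,600),interpolation=2))
```

```text
(no output)
```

View pics/c1.png

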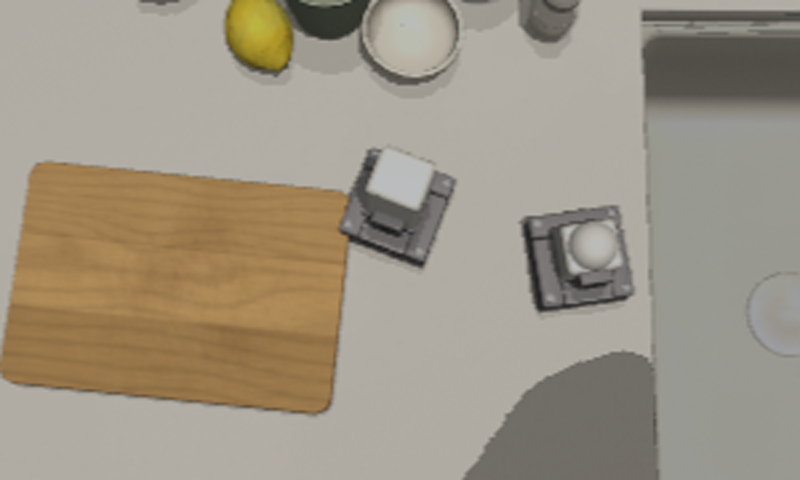

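View pics/c2.png

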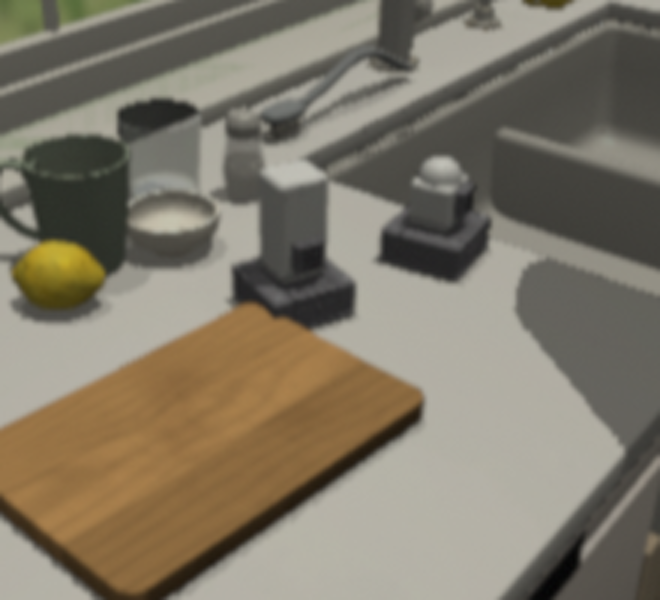

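The crops show the domed handle docked at about pixel (580,255) in the top crop. Its button points towards the robot (image down), and the tall handle is at (400,185), next to the board. Next I fit the dock, board and button poses from the point cloud.

Run:
```python
from h import *
np.set_printoptions(precision=4,suppress=True)
d=np.load('pics/top0.npy'); X=cloud('top',d)
def rect(m,n,lbl):
    p=X[m][:,:2]; print(lbl,len(p),X[m][:,2].mean(),cv2.minAreaRect((p*1000).astype(np.float32)))
box=lambda x0,x1,y0,y1,z0,z1:(d>0)&(X[...,0]>x0)&(X[...,0]<x1)&(X[...,1]>y0)&(X[...,1]<y1)&(X[...,2]>z0)&(X[...,2]<z1)
rect(box(.42,.58,-.07,.07,.025,.1),0,'dome all')
rect(box(.42,.58,-.07,.07,.025,.040),0,'dock top')
rect(box(.42,.58,-.07,.07,.066,.1),0,'body')
rect(box(.42,.62,.08,.2,.028,.040),0,'tall dock')
rect(box(.42,.62,.08,.2,.11,.13),0,'tall top')
rect(box(.3,.65,.14,.5,.014,.026),0,'board')
rect(box(.42,.58,-.2,.2,-.005,.005),0,'table')
print(get_calibration('top')['t'], get_calibration('wrist'))
```

```text
dome all 1220 0.05508448305521298 ((507.144287109375, -8.143665313720703), (76.36920928955078, 76.27080535888672), 8.785825729370117)
dock top 677 0.03473457787558168 ((507.144287109375, -8.143665313720703), (76.36920928955078, 76.27080535888672), 8.785825729370117)
body 476 0.08408580816663996 ((502.5961608886719, -9.224323272705078), (49.812347412109375, 45.05099868774414), 8.870075225830078)
tall dock 579 0.034510393060868234 ((548.9886474609375, 141.59359741210938), (75.92807006835938, 75.81925201416016), 69.04326629638672)
tall top 450 0.12385184589430313 ((549.1312866210938, 141.63357543945312), (44.047489166259766, 40.56277084350586), 68.6412353515625)
board 10277 0.021354487265893944 ((480.90673828125, 300.3629455566406), (310.8056640625, 185.59693908691406), 84.61640167236328)
table 5713 0.0011335716901220109 ((500.0116882324219, 62.061431884765625), (272.0335998535156, 159.86802673339844), 89.97443389892578)
[0.1539 0.5056 0.8531] {'camera_matrix': array([[322.7897,   0.    , 319.0893],
       [  0.    , 322.7897, 200.6734],
       [  0.    ,   0.    ,   1.    ]]), 'hand_eye': array([[ 0.0009, -0.9655, -0.2605,  0.073 ],
       [ 1.    ,  0.0006,  0.001 , -0.0009],
       [-0.0008, -0.2605,  0.9655, -0.1687],
       [ 0.    ,  0.    ,  0.    ,  1.    ]])}
```

Emit:
move_arm([
  [[23.2,-20.9,0],0,100],
  [[23.2,-20.9,0],0,100],
  [[23.2,-20.9,0],0,100],
  [[23.2,-20.9,0],0,100],
  [[23.2,-20.9,0],0,100],
  [[23.2,-20.9,0],0,100],
  [[23.2,-20.9,0],0,100],
  [[23.2,-20.9,0],0,100],
  [[23.2,-20.9,0],0,100],
  [[23.2,-20.9,0],0,100],
  [[23.2,-20.9,0],0,100],
  [[23.2,-20.9,0],0,100],
  [[23.2,-20.9,0],0,100],
  [[23.2,-20.9,0],0,100],
  [[23.2,-20.9,0],0,100],
  [[23.2,-20.9,0],0,100],
  [[23.2,-20.9,0],0,100],
  [[23.2,-20.9,0],0,100],
  [[23.2,-20.9,0],0,100],
  [[23.2,-20.9,0],0,100],
], squeeze=25)

```text
t: 2.27
tool_pos: [0.5085, -0.0075, 0.2148]
tool_rot: [0.98, 0.2, 0.0, 0.0]
wrist_force: [0.2, -1.3, -0.2]
finger_gap: 0.0921
```

Emit:
move_arm([
  [[0,0,0],-6.9,100],
  [[0,0,0],-6.9,100],
  [[0,0,0],-6.9,100],
  [[0,0,0],-6.9,100],
  [[0,0,0],-6.9,100],
  [[0,0,0],-6.9,100],
  [[0,0,0],-6.9,100],
  [[0,0,0],-6.9,100],
  [[0,0,0],-6.9,100],
  [[0,0,0],-6.9,100],
  [[0,0,0],-6.8,100],
  [[0,0,0],0,100],
  [[0,0,0],0,100],
])

```text
t: 3.35
tool_pos: [0.508, -0.0091, 0.2146]
tool_rot: [0.652, 0.758, 0.0, 0.0]
wrist_force: [-0.2, 0.1, -0.7]
finger_gap: 0.0919
```

Run:
```python
from h import *
np.set_printoptions(precision=4,suppress=True)
from scipy.spatial.transform import Rotation as Ro
s=get_state(); R=Ro.from_quat(s['tool_rot']).as_matrix(); print(s['t'],s['tool_pos'],s['joint_positions'],s['wrist_force']);print(R)
p,d=snap('wrist','w1'); X=cloud('wrist',d,s)
def rect(m,lbl):
    p=X[m][:,:2]; print(lbl,len(p),X[m][:,2].mean(),cv2.minAreaRect((p*1000).astype(np.float32)) if len(p) else 0)
box=lambda x0,x1,y0,y1,z0,z1:(d>0)&(X[...,0]>x0)&(X[...,0]<x1)&(X[...,1]>y0)&(X[...,1]<y1)&(X[...,2]>z0)&(X[...,2]<z1)
rect(box(.44,.57,-.07,.06,.029,.040),'dock top')
rect(box(.46,.57,-.07,.06,.05,.1),'body')
yaw=np.deg2rad(8.8); g=np.array([.5066,-.0084,.042]); ax=np.array([np.cos(yaw),np.sin(yaw),0])
print('shift',R.T@(g-s['tool_pos'])*1000,'yaw',np.rad2deg(np.arctan2(R[1,1],R[0,1])))
```

```text
3.35 [ 0.508  -0.0091  0.2146] [-0.0208  0.1705  1.8795  0.      1.0914 -0.171 ] [-0.2149  0.0522 -0.6626]
[[-0.1496  0.9887  0.0001]
 [ 0.9887  0.1496  0.    ]
 [-0.      0.0001 -1.    ]]
dock top 2315 0.03236318837644086 ((508.400634765625, -6.547359466552734), (75.96072387695312, 74.90815734863281), 8.65039348602295)
body 2106 0.08121935178950034 ((503.86669921875, -7.623924255371094), (49.51377868652344, 44.17433547973633), 8.168874740600586)
shift [  0.8692  -1.3325 172.6363] yaw 8.606334861124164
```

View pics/w1.png

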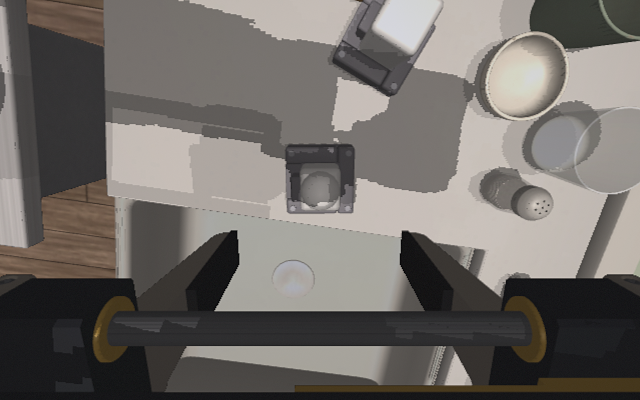

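The wrist picture shows the dock at about (320,180), aligned with the jaws, with the dark button at (292,190). It agrees with the top camera to within 1.5 mm. I'll descend and pinch.

Emit:
move_arm([
  [[1.6,-0.6,25],0,100],
  [[0,0,25],0,100],
  [[0,0,25],0,100],
  [[0,0,25],0,100],
  [[0,0,20],0,100],
  [[0,0,15],0,100],
  [[0,0,12],0,100],
  [[0,0,10],0,100],
  [[0,0,8],0,100],
  [[0,0,7.6],0,100],
  [[0,0,0],0,100],
  [[0,0,0],0,100],
  [[0,0,0],0,100],
])

```text
t: 4.48
tool_pos: [0.5076, -0.0076, 0.0425]
tool_rot: [0.651, 0.759, 0.0, 0.0]
wrist_force: [-0.8, -0.4, 0.3]
finger_gap: 0.0923
```

Emit:
move_arm([
  [[0,0,0],0,65],
  [[0,0,0],0,58],
  [[0,0,0],0,52],
  [[0,0,0],0,46],
  [[0,0,0],0,40],
  [[0,0,0],0,35],
  [[0,0,0],0,30],
  [[0,0,0],0,30],
  [[0,0,0],0,30],
  [[0,0,0],0,30],
  [[0,0,0],0,30],
  [[0,0,0],0,30],
], squeeze=25)

```text
t: 5.48
tool_pos: [0.5074, -0.0076, 0.0421]
tool_rot: [0.651, 0.759, 0.0, 0.0]
wrist_force: [-0.5, 1.5, 2.7]
finger_gap: 0.0398
```

The gap is 40 mm, so the button is fully in. Next I lift gently.

Emit:
move_arm([
  [[0,0,-3],0,30],
  [[0,0,-4],0,30],
  [[0,0,-5],0,30],
  [[0,0,-6],0,30],
  [[0,0,-6],0,30],
  [[0,0,-6],0,30],
  [[0,0,-6],0,30],
  [[0,0,-6],0,30],
  [[0,0,-6],0,30],
  [[0,0,-6],0,30],
  [[0,0,0],0,30],
  [[0,0,0],0,30],
])

```text
t: 6.48
tool_pos: [0.5074, -0.0076, 0.0964]
tool_rot: [0.651, 0.759, 0.0, 0.0]
wrist_force: [-0.3, 0.4, -2.2]
finger_gap: 0.0395
```

Run:
```python
from h import *
np.set_printoptions(precision=4,suppress=True)
s=get_state(); print(s['t'],s['tool_pos'],s['wrist_force'],s['finger_gap'])
p,d=snap('scene','s2')
cv2.imwrite('pics/c3.png',cv2.resize(cv2.imread('pics/s2.png')[80:280,250:470],(660,600),interpolation=2))
# board corners / edges from first top picture, tall dock excluded
d=np.load('pics/top0.npy'); X=cloud('top',d)
m=(d>0)&(X[...,2]>.014)&(X[...,2]<.026)&(X[...,0]>.3)&(X[...,0]<.65)&(X[...,1]>.14)
m=cv2.morphologyEx(m.astype(np.uint8),cv2.MORPH_OPEN,np.ones((9,9)))>0
print(cv2.minAreaRect((X[m][:,:2]*1000).astype(np.float32)), X[m][:,2].mean())
```

```text
6.4833 [ 0.5074 -0.0076  0.0964] [-0.34    0.3838 -2.1609] 0.03953992068483494
((482.8644104003906, 320.73992919921875), (269.7880554199219, 185.58456420898438), 84.66407775878906) 0.021343531291666017
```

View pics/c3.png

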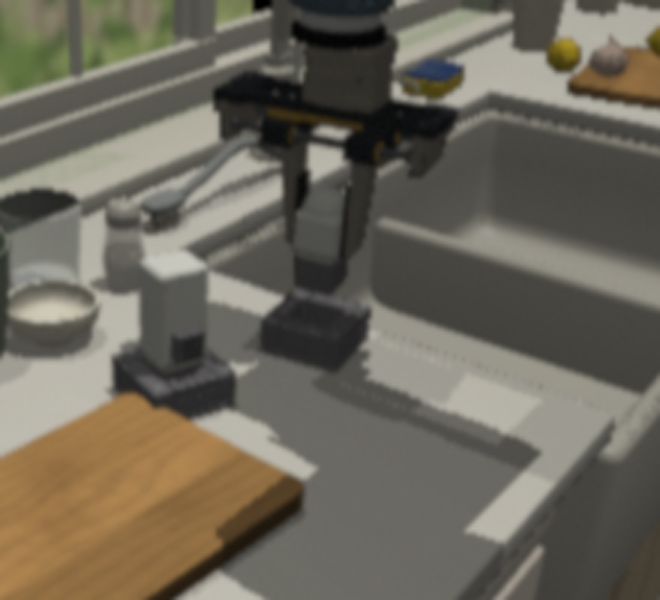

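The picture shows the dome handle hanging between the fingers at about (320,240) and its dock empty at (315,325). The tall handle is still docked at (175,320). I'll lift over it and carry the handle to the board.

Emit:
move_arm([
  [[0,0,-10],0,30],
  [[0,0,-18],0,30],
  [[0,0,-20],0,30],
  [[0,0,-20],0,30],
  [[0,0,-18],0,30],
  [[0,0,-10],0,30],
  [[0,0,-4],0,30],
])

```text
t: 7.12
tool_pos: [0.5079, -0.0076, 0.1978]
tool_rot: [0.651, 0.759, 0.001, 0.001]
wrist_force: [-0.1, -0.4, -2.3]
finger_gap: 0.0401
```

Emit:
move_arm([
  [[6,0,0],0,30],
  [[10,0,0],0,30],
  [[14,0,0],0,30],
  [[18,1,0],0,30],
  [[20,1,0],0,30],
  [[20,1,0],0,30],
  [[20,1,0],0,30],
  [[20,1,0],0,30],
  [[20,1,0],0,30],
  [[20,1,0],0,30],
  [[20,1,0],0,30],
  [[20,1,0],0,30],
  [[20,1,0],0,30],
  [[20,1,0],0,30],
  [[20,0,0],0,30],
  [[18,0,0],0,30],
  [[14,0,0],0,30],
  [[12,0,0],0,30],
  [[8,0,0],0,30],
  [[4,0,0],0,30],
])

```text
t: 8.78
tool_pos: [0.4679, 0.3152, 0.1955]
tool_rot: [0.65, 0.76, -0.0, -0.0]
wrist_force: [0.3, -0.1, -1.5]
finger_gap: 0.0401
```

Emit:
move_arm([
  [[0,0,0],0,30],
  [[0,0,8],0,30],
  [[0,0,15],0,30],
  [[0,0,20],0,30],
  [[0,0,20],0,30],
  [[0,0,15],0,30],
  [[0,0,10],0,30],
  [[0,0,8],0,30],
  [[0,0,6],0,30],
  [[0,0,6],0,30],
  [[0,0,0],0,30],
  [[0,0,0],0,30],
])

```text
t: 9.78
tool_pos: [0.4685, 0.3143, 0.0882]
tool_rot: [0.651, 0.759, 0.0, 0.0]
wrist_force: [-0.0, 0.3, -1.1]
finger_gap: 0.04
```

Run:
```python
from h import *
np.set_printoptions(precision=4,suppress=True)
s=get_state(); print(s['t'],s['tool_pos'],s['wrist_force'],s['finger_gap'],s['joint_positions'])
p,d=snap('scene','s3')
cv2.imwrite('pics/c4.png',cv2.resize(cv2.imread('pics/s3.png')[120:320,180:400],(660,600),interpolation=2))
```

```text
9.7833 [0.4685 0.3143 0.0882] [-0.0425  0.3075 -1.0534] 0.039973207312186565 [0.5883 0.4125 1.8693 0.     0.8596 0.4344]
```

View pics/c4.png

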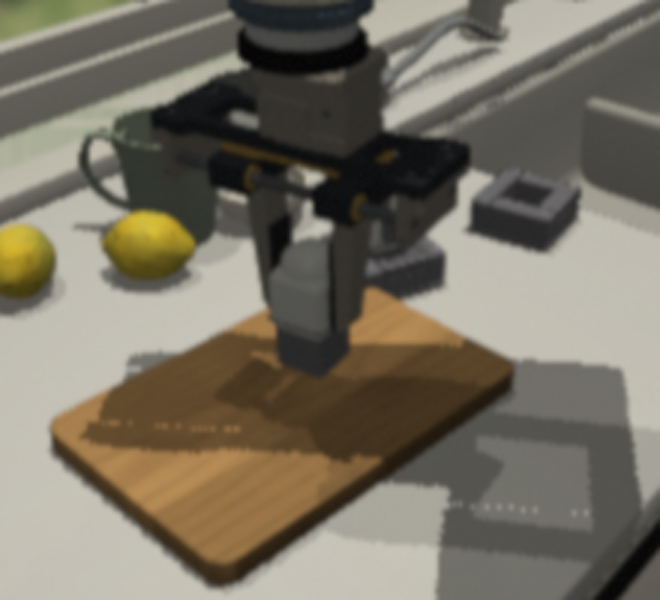

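The picture shows the handle over the board, with the plug at about (313,350), and it may be leaning slightly. I measure its tilt from the face normals before setting it down.

```bash
cat > tilt.py <<'E'
from h import *
import sys
np.set_printoptions(precision=4,suppress=True)
# tilt.py <npy> cx cy zlow
f,cx,cy,zb=sys.argv[1],*map(float,sys.argv[2:5]); c='scene'
d=np.load(f); X=cloud(c,d)
yaw=np.deg2rad(8.6); A=np.array([[np.cos(yaw),np.sin(yaw),0],[-np.sin(yaw),np.cos(yaw),0],[0,0,1]])
L=(X-[cx,cy,zb])@A.T*1000
m=(d>0)&(abs(L[...,0])<32)&(abs(L[...,1])<32)&(L[...,2]>-12)&(L[...,2]<110)
p=L[m]; print(len(p),'z range',p[:,2].min(),p[:,2].max())
for z0 in range(-10,95,8):
    q=p[(p[:,2]>=z0)&(p[:,2]<z0+8)]
    if len(q)>5: print(z0,len(q),'x',np.percentile(q[:,0],[5,50,95]),'y',np.percentile(q[:,1],[50,90,97]))
E
python3 tilt.py pics/s3.npy .4685 .3143 .052
```

```text
1293 z range -0.5435179386748188 109.87968805421825
-2 61 x [-17.2717  -9.9753  16.3934] y [16.891  18.5022 19.0763]
6 85 x [-17.4842 -10.5085  15.3869] y [16.884  18.2742 18.6712]
14 77 x [-17.6156 -10.6308  15.303 ] y [16.9744 18.4467 18.8972]
22 68 x [-17.3808  -7.7862  14.7244] y [17.4034 19.0105 19.4155]
30 49 x [-21.4172  -7.4292  17.5057] y [20.8748 22.7478 23.1083]
38 105 x [-30.3239  -8.7243  27.8327] y [20.7973 22.4737 22.9645]
46 100 x [-28.8761 -10.2542  28.1328] y [20.2527 22.1947 22.8437]
54 98 x [-29.4415  -8.675   29.5021] y [20.7123 22.3041 22.8696]
62 130 x [-27.9681  -6.7006  28.1433] y [18.8721 22.0146 22.8268]
70 140 x [-27.3774  -3.9832  26.2143] y [12.0072 18.5578 19.9808]
78 166 x [-27.7923   0.2817  25.2287] y [10.0869 13.9885 16.0786]
86 90 x [-28.1024   3.1642  27.8798] y [ 5.7927 11.3024 12.2034]
94 72 x [-28.5814  22.229   29.3383] y [ 9.635  11.7232 12.5478]
```

The faces are plumb to about 0.5 mm and the underside is at z ≈ 0.052, as expected. I set it down gently.

Emit:
move_arm([
  [[0,0,5],0,30],
  [[0,0,6],0,30],
  [[0,0,6],0,30],
  [[0,0,4],0,30],
  [[0,0,3],0,30],
  [[0,0,2],0,30],
  [[0,0,1],0,30],
  [[0,0,1],0,30],
  [[0,0,0.8],0,30],
  [[0,0,0],0,30],
  [[0,0,0],0,30],
])

```text
t: 10.75
tool_pos: [0.4684, 0.3144, 0.0593]
tool_rot: [0.651, 0.759, 0.0, 0.0]
wrist_force: [0.5, -0.7, -2.1]
finger_gap: 0.04
```

Emit:
move_arm([
  [[0,0,0.5],0,30],
  [[0,0,0.5],0,30],
  [[0,0,0],0,30],
  [[0,0,0],0,30],
])

```text
t: 11.08
tool_pos: [0.4683, 0.3143, 0.0582]
tool_rot: [0.651, 0.759, -0.0, -0.0]
wrist_force: [-0.7, -0.9, -2.4]
finger_gap: 0.0404
```

Emit:
move_arm([
  [[0,0,0.5],0,30],
  [[0,0,0],0,30],
  [[0,0,0],0,30],
])

```text
t: 11.33
tool_pos: [0.4684, 0.3143, 0.0578]
tool_rot: [0.651, 0.759, 0.0, 0.0]
wrist_force: [-0.3, -0.7, 1.3]
finger_gap: 0.04
```

Emit:
move_arm([
  [[0,0,0.5],0,30],
  [[0,0,0],0,30],
  [[0,0,0],0,30],
])

```text
t: 11.58
tool_pos: [0.4685, 0.3144, 0.0578]
tool_rot: [0.651, 0.759, 0.0, 0.0]
wrist_force: [-1.0, -1.3, 6.1]
finger_gap: 0.0403
```

The handle is seated, with the contact force at 6 N. I release slowly and follow the button side, so that the plain back's finger stays put while the button springs out.

Emit:
move_arm([
  [[0,0,-0.4],0,42],
  [[0,0,0],0,43],
  [[0,-0.2,0],0,44],
  [[0,-0.5,0],0,45],
  [[0,-0.5,0],0,46],
  [[0,-0.5,0],0,47],
  [[0,-0.5,0],0,48],
  [[0,-0.5,0],0,49],
  [[0,-0.5,0],0,50],
  [[0,-0.5,0],0,51],
  [[0,-0.5,0],0,52],
  [[0,-0.5,0],0,53],
  [[0,-0.4,0],0,54],
  [[0,0,0],0,56],
  [[0,0,0],0,58],
  [[0,0,0],0,61],
  [[0,0,0],0,65],
  [[0,0,0],0,70],
  [[0,0,0],0,78],
  [[0,0,0],0,88],
], squeeze=10)

```text
t: 13.25
tool_pos: [0.4633, 0.3135, 0.0576]
tool_rot: [0.651, 0.759, -0.0, -0.0]
wrist_force: [0.7, -0.3, 0.0]
finger_gap: 0.076
```

Emit:
move_arm([
  [[0,0,0],0,100],
  [[0,0,0],0,100],
  [[0,0,0],0,100],
  [[0,0,-5],0,100],
  [[0,0,-10],0,100],
  [[0,0,-20],0,100],
  [[0,0,-25],0,100],
  [[0,0,-25],0,100],
  [[0,0,-25],0,100],
  [[0,0,-25],0,100],
  [[0,0,-15],0,100],
  [[0,0,-8],0,100],
  [[0,0,0],0,100],
  [[0,0,0],0,100],
])

```text
t: 14.42
tool_pos: [0.4632, 0.3134, 0.2157]
tool_rot: [0.651, 0.759, 0.0, 0.0]
wrist_force: [-0.1, -0.3, -0.1]
finger_gap: 0.0921
```

```bash
python3 - <<'E'
from h import *
s=get_state(); print(s['t'],s['tool_pos'],s['wrist_force'],s['finger_gap'])
p,d=snap('scene','s4')
cv2.imwrite('pics/c5.png',cv2.resize(cv2.imread('pics/s4.png')[120:320,180:400],(660,600),interpolation=2))
d2=np.load('pics/s2.npy');X=cloud('scene',d);X0=cloud('scene',np.load('pics/scene0.npy'))
for Y in (X0,X):
    m=(abs(Y[...,0]-.549)<.03)&(abs(Y[...,1]-.1416)<.03)&(Y[...,2]>.08)&(Y[...,2]<.13); print('tall',m.sum(),Y[m].mean(0))
E
python3 tilt.py pics/s4.npy .4685 .3143 .022
```

```text
14.4167 [0.46318463 0.31343133 0.21566426] [-0.07863052 -0.31847617 -0.05812908] 0.09207199806850529
tall 493 [0.54311253 0.15256827 0.1064891 ]
tall 397 [0.54232552 0.15456969 0.10277856]
1344 z range -5.295881210495825 87.50692720367014
-10 257 x [-30.2161 -14.7321  28.4237] y [17.4161 29.2413 31.2499]
-2 86 x [-30.5654 -12.4166  25.4624] y [17.472  25.6617 30.0282]
6 101 x [-24.7355 -16.9692  13.2067] y [15.6973 18.4493 19.2178]
14 75 x [-18.7688  -9.6742  13.3504] y [17.1362 18.5281 18.7715]
22 70 x [-18.505  -12.2517  13.9037] y [16.8979 18.5952 19.1117]
30 44 x [-19.6762  -7.3082  15.4708] y [20.6862 22.0515 22.5296]
38 82 x [-28.5147  -8.9834  15.3544] y [21.1451 22.6516 23.4859]
46 100 x [-29.3781 -17.8457  13.0279] y [19.4605 22.3475 22.7684]
54 101 x [-29.8044 -16.8861  13.2266] y [20.1274 22.4354 22.9925]
62 172 x [-28.6104 -17.975   13.5682] y [13.5599 21.9928 22.4207]
70 99 x [-18.5813 -10.7836  13.1832] y [14.9069 18.6601 19.4476]
78 137 x [-15.6489  -5.1697   9.7583] y [ 6.2516 14.9574 16.3699]
86 20 x [-8.6937  0.4515  6.4643] y [ 1.726   9.9422 11.4317]
```

View pics/c5.png

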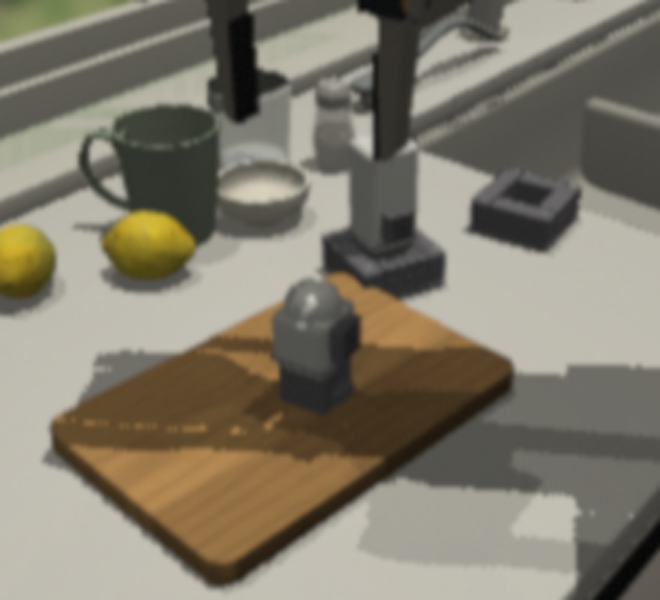

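The picture shows the dome handle standing upright on the board at about (315,345) with its button out. The tall handle is still docked at (385,210), and the gripper is clear of everything.

```bash
python3 -c "from rig import *; print(job_done())"
```

```text
the job is handed in; nothing more can be done
None
```

I pinched the domed handle across its button and plain back, pulled it straight up out of its dock, and stood it on the wooden board. I then handed the job in; it reports no verdict.

**Pinch and lift:** The jaws closed to 40 mm with the handle still docked, which means the button was fully in. I raised it 54 mm, then lifted it higher to carry it over the tall handle.

**Placing:** I lowered it in 0.5 mm steps until it touched the board, with about 6 N of contact force. I let go slowly, so the button could spring out without pushing the handle over.

**Last checks, at about 14.4 s:**
- **Domed handle:** The depth data shows it upright, with its top 87.5 mm above the board. It stands about 15 mm from the board's centre.
- **Button:** It is out again, with its face about 29 mm from the handle's axis, which is the "out" position.
- **Gripper:** It is open and clear, about 0.2 m above the worktop, and the wrist force is near zero.
- **Tall handle:** The picture shows it still clipped in its dock. The average of its visible points differed by up to 4 mm from the start. I put that down to a finger hiding its top in the last picture, not to movement, but I did not measure it again.

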